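# Slide the sensor housing down the lapped-rail lane

## Task

Push the flat aluminium sensor housing down the lane between the two steel guide rails until it rests square against the stop bar at the far end. The rails are lapped reference faces: nothing, neither the housing nor the robot, may touch either of them. Use the fingers only to push, keep the housing flat on the plate without lifting or tipping it, leave the other things where they stand, and finish clear of everything.

Things in the scene. Friction and masses are not known exactly. Their poses are not given: they have to be found in the camera images.
- lane: Fixed dark steel base plate, 440 x 260 x 12 mm, on the granite table; its place and yaw change. Origin on the table; x points down the lane from the open entry area to the stop bar, y across it, z up. The plate spans x -250 to +190 mm, y -130 to +130 mm. Small loose parts up to 45 mm tall stand on it outside the rails (x above 0, |y| above 80 mm): leave them
- rail_left: Bright steel guide rail on the plate's +y side, a bar 220 x 15 x 15 mm (along x, y, z of the plate), fixed to it: spans plate x -50 to +170 mm and y +59 to +74 mm; its top is 15 mm above the plate. Origin: centre of its underside, axes as the plate's. Must not be touched
- rail_right: The same rail on the -y side: plate x -50 to +170 mm, y -59 to -74 mm. The clear lane between the rails is 118 mm wide. Must not be touched
- lane_mouth (a point): Middle of the lane's open mouth, on the plate's top, level with the rails' near ends (plate x -50 mm)
- stop_face (a point): Foot of the near face of the steel stop bar that closes the far end of the lane, at mid lane on the plate's top (plate x +170 mm). The bar is 18 mm thick, 116 mm wide and rises 25 mm above the plate
- housing: Loose closed aluminium box, dark seam, screws in its flat lid: 96 mm along its x, 100 along y, 55 tall, 0.4 to 0.8 kg. Origin: centre of its underside. Starts on the open entry area before the mouth, up to 25 mm off the lane's middle line, turned up to 0.25 rad; its x points roughly down the lane. Seated at the stop its origin is at plate x +122 mm, mid lane, 9 mm free each side
- weight: Bystander: brass weight with a knob, 34 mm across, 41 mm tall, on the plate outside the left rail. Origin under its centre
- pinion: Bystander: small steel gear lying flat, 38 mm across, 14 mm tall, on the plate outside the right rail. Origin under its centre
- stud: Bystander: upright threaded stud on a round foot, 22 mm across, 41 mm tall, on the plate outside the right rail. Origin under its centre
- bearing: Bystander: steel bearing ring, 52 mm across, 15 mm tall, on the table to the left
- wrench: Bystander: wrench lying on the table to the left
- strap: Bystander: slotted aluminium clamp strap, 100 x 30 x 16 mm, on the table to the right
- gauge_stack: Bystander: block of stacked steel gauges, 35 x 35 x 40 mm, on the table to the right
Things that resemble listed ones, but are neither listed nor needed, are in the scene too. What is shaped like the housing but blue, red or turquoise is not meant.

How it is judged:
On the way:
1. the housing has come wholly between the rails (x of housing in the frame of lane above 0.005 m and y of housing in the frame of lane between -0.012 and 0.012 m and z of housing in the frame of lane below 0.018 m), for 0.1 s.
At the end, for the whole second after the job is handed in: The housing lies flat and still on the plate between the rails, its front within 4 mm of the stop bar, square to the lane within 0.06 rad and touching neither rail (x of housing in the frame of lane above 0.118 m and y of housing in the frame of lane between -0.01 and 0.01 m and z of housing in the frame of lane below 0.015 m and angle between the x axis of housing and the x axis of lane, either way round below 0.06 rad and angle between housing's own z axis and vertical below 0.05 rad and linear speed of housing below 0.01 m/s).
It fails at once if the left rail is touched by the housing, the robot or anything else (contact force between rail_left and anything else above 0.2 N).
It fails at once if the right rail is touched by the housing, the robot or anything else (contact force between rail_right and anything else above 0.2 N).
It fails at once if the housing is lifted off the plate (z of housing in the frame of lane above 0.019 m).
It fails at once if the housing is tipped (angle between housing's own z axis and vertical above 0.15 rad).
It fails at once if a bystander is moved by more than 15 mm (distance of any of weight, pinion, stud, bearing, wrench, strap, gauge_stack from where it was at the start of the episode above 0.015 m).
It also fails if it takes over 70 s, if anything falls off the work surface, if the arm or the gripper's body presses on something with over 40 N, if the wrist force passes 120 N, or if a joint passes its speed limit or range.

## Robot

A 7-joint arm with a two-finger parallel gripper is mounted at the origin on the work surface. World frame = base frame: x ahead of the robot, y to its left, z up, the work surface at z = 0. Lengths are in m, angles in rad, forces in N, time in s.
With the tool pointing down it reaches from about 0.425 to 0.925 m from the base axis. Payload 6.8 kg.
Tool frame: the origin (TCP) lies at the very end of the fingers, on their centre line; the grasp point (between the pads) lies 19 mm behind it; z points along the fingers, x is the direction in which the jaws open and shut, and the axes are right-handed (so a half turn about z gives the same grasp; the last joint's range is limited). The gripper opens to 85 mm and grips with 20 to 120 N. Pads are 22 mm wide; open, the fingers measure 114 mm over their backs; the gripper's body (76 mm by 85 mm) begins 54 mm behind the grasp point. The pads swing forward as they close: fully open they stand 13 mm farther back than shut.
Start: joints at [1.003, 0.477, 0.022, 1.555, -0.011, 1.109, -0.083], TCP at [0.3, -0.605, 0.231] pointing down, gripper open.
Joint ranges: [-2.96, 2.96], [-0.34, 2.1], [-1.41, 1.46], [0.24, 2.44], [-1.37, 4.51], [0.17, 1.92], [-2.96, 2.96]. Speed limits (rad/s): [2.39, 2.39, 3.14, 3.14, 3.14, 3.14, 3.14].

## Interface

Orientations are given as a unit quaternion [w, x, y, z].
In Python, from station import bot gives the robot as it stands.
- The arm moves only by the shell command python3 -m creep 'ROWS' [FORCE]. ROWS is JSON, a list that holds one entry, the list of rows, each a list of 7 numbers: the shift along the tool's x, y, z in cm, then the turn, a rotation vector about the tool's x, y, z in rad, then the opening, from 0 (shut) to 1 (fully open). In form: [[[dx, dy, dz, wx, wy, wz, claw], ...]]. A call has 1 to 10 rows; each row is the pose to reach, as a shift and turn from the pose commanded when the call began, along the tool's axes at that moment; what a row does not reach only later rows make up. A row lasts 1/8 s, in which the tool goes at most 62.5 mm and 10.7 degrees, less where a joint would pass 70% of its speed; a pose out of reach is approached as far as the arm can. A call with a gripper value outside its range is refused whole. The fingers move at their own pace and stop on an object; FORCE is the grip in N (left out, the last holds). Time passes only in rows, so rows that repeat a pose let the fingers close. It gives the time, the measured TCP pose, the force and the opening at its end, in the units of the state.
- bot.get_obs(): the state, without advancing time (a new reading comes with each control period).
- bot.read_camera(name): name is "side" or "top"; returns (picture, depth): 400x640x3 uint8, blue, green, red; 400x640 float32, m along the optical axis (not along the pixel's ray), 0 where there is no reading.
- bot.calibration(name): a dict with "mtx" (3x3 intrinsics, pixels), "dist_coeffs" ([k1, k2, p1, p2, k3] as OpenCV has them; the pictures are not rectified), "rvec" (rotation vector, rad) and "tvec" (3), from world to camera coordinates, as OpenCV has them. Camera axes: x right, y down, z forward; pixel columns grow to the right and rows downward; lengths in m; the calibration is good to about 2 mm. A picture is of the moment at which its call begins. calibration takes no time and is no camera call.
- bot.hand_in(): hands the job in, once; it reports no verdict.
Trained networks look in the newest picture that a camera, given by its name, has taken for a name from the list of things; names that differ only in an ending like _2 or _b are one class to them, and where a whole thing is asked for, a point or a joint stands for the part that bears it (a point fixed in the world has none). Each returns a list of dicts, best first, with "p" (0 to 1); they miss things now and then, are a little off and sometimes report something else, mostly with a low value. They report only what shows in the picture. A call takes as long as a camera call. They do not tell look-alikes from the thing itself.
- bot.find_in(camera, label): "xy" ([column, row] in pixels, amid what is visible of it).
- bot.silhouettes(camera, label): "mask" (400x640 bool, what is visible of it) and "xy" ([column, row] in pixels, amid what is visible of it).
The state is a dict: "t": time; "q": joint angles; "joint_vel": joint speeds; "joint_torque": joint torques, N m; "eef_pos": TCP position; "tool_rot": TCP orientation; "contact_force": force on the tool from outside, world axes, zero at the start; "torque": the same for the moment, N m; "gripper_width": opening from 0.0 (shut) to 1.0 (fully open).
Only numpy, scipy, OpenCV 4.12 (cv2) and the standard library are available. Lean on these libraries where they do the work, as an engineer would, in place of code of your own. Each camera call takes 0.05 s, during which the arm holds its last target.

## Working session

There is one attempt and no reset: what is moved stays moved. The work goes in short steps, Python scripts to look and compute and a shell command to move; the robot and the scene stay as the last step left them, time stands still between calls to the robot, and variables do not carry over. Pictures are saved under pics/ and viewed, and the job is handed in when it is done.

```bash
ls; mkdir -p pics; python3 - <<'E'
from station import bot
import cv2,numpy as np
o=bot.get_obs(); print({k:np.round(v,3).tolist() for k,v in o.items()})
for c in("top","side"):
    im,d=bot.read_camera(c); cv2.imwrite(f"pics/{c}0.png",im); np.save(f"{c}0.npy",d)
    k=bot.calibration(c); print(c,{a:np.round(b,4).tolist() for a,b in k.items()})
    for l in("housing","lane","rail_left","rail_right","weight","pinion","stud"):
        print(l,[(np.round(x["xy"]).tolist(),round(x["p"],2)) for x in bot.find_in(c,l)])
E
```

```text
pics
{'t': 0.0, 'q': [1.003, 0.478, 0.022, 1.556, -0.012, 1.109, -0.083], 'joint_vel': [-0.0, 0.0, 0.001, -0.0, 0.001, 0.001, 0.0], 'joint_torque': [0.0, -59.645, 1.608, -28.119, 0.012, 0.009, 0.0], 'eef_pos': [0.299, -0.604, 0.23], 'tool_rot': [-0.0, 0.85, -0.527, -0.001], 'contact_force': [0.112, 0.288, -0.716], 'torque': [0.002, 0.029, 0.063], 'gripper_width': 0.999}
top {'mtx': [[400.9332, 0.0, 320.4714], [0.0, 400.9332, 199.2295], [0.0, 0.0, 1.0]], 'dist_coeffs': [-0.03, 0.0, 0.0, 0.0, 0.0], 'rvec': [2.1972, -2.1396, 0.0724], 'tvec': [-0.0013, 0.4789, 1.1033]}
housing [([219.0, 189.0], 0.85), ([460.0, 283.0], 0.78), ([467.0, 126.0], 0.72), ([165.0, 222.0], 0.65), ([389.0, 182.0], 0.57), ([495.0, 213.0], 0.24)]
lane [([334.0, 190.0], 0.83)]
rail_left [([309.0, 215.0], 0.89), ([169.0, 222.0], 0.25)]
rail_right [([304.0, 168.0], 0.62)]
weight [([292.0, 233.0], 0.43), ([301.0, 167.0], 0.34)]
pinion [([302.0, 154.0], 0.71)]
stud [([274.0, 160.0], 0.53)]
side {'mtx': [[389.6343, 0.0, 325.2453], [0.0, 389.6343, 195.1959], [0.0, 0.0, 1.0]], 'dist_coeffs': [-0.0716, 0.0, 0.0, 0.0, 0.0], 'rvec': [0.9553, -2.5209, 1.0107], 'tvec': [0.348, 0.2653, 0.9731]}
housing [([355.0, 112.0], 0.9), ([242.0, 258.0], 0.83), ([342.0, 164.0], 0.79), ([448.0, 171.0], 0.66)]
lane [([314.0, 203.0], 0.63)]
rail_left [([325.0, 219.0], 0.64), ([326.0, 231.0], 0.55)]
rail_right [([286.0, 199.0], 0.76)]
weight [([328.0, 232.0], 0.64)]
pinion [([274.0, 194.0], 0.68)]
stud [([224.0, 324.0], 0.59), ([264.0, 210.0], 0.52), ([394.0, 127.0], 0.26)]
```

View pics/top0.png

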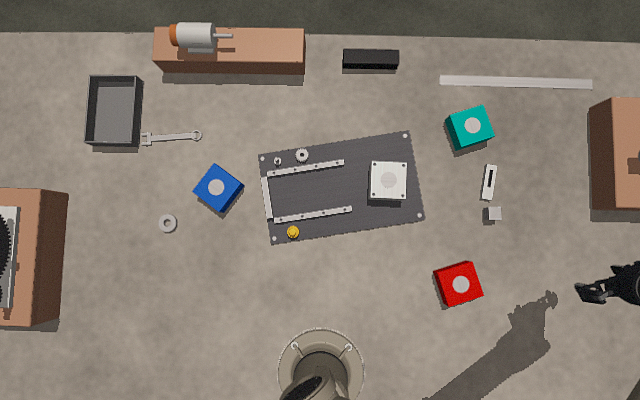

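View pics/side0.png

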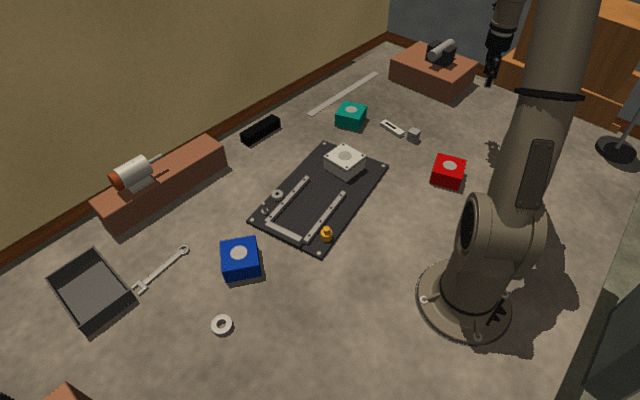

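```bash
python3 - <<'E'
import cv2
im=cv2.imread("pics/top0.png")[130:260,230:450]; cv2.imwrite("pics/crop0.png",cv2.resize(im,None,fx=3.6,fy=3.6,interpolation=cv2.INTER_CUBIC))
E
```

```text
(no output)
```

View pics/crop0.png

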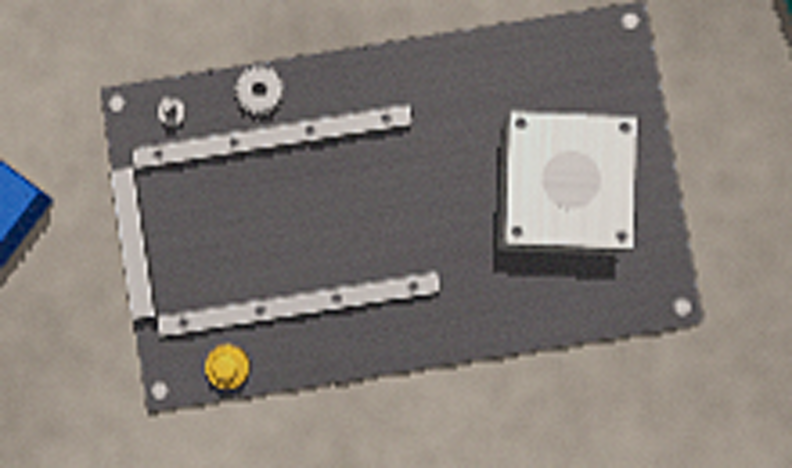

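The candidates for the housing are blue (219,189), red (460,283), turquoise (467,126) and bare aluminium with a screwed lid (389,182). The crop confirms that the one at (389,182), standing on the plate before the mouth, is the housing. The stop bar is at the left (267,198), with the pinion (302,154) and stud (277,160) outside the right rail and the weight (292,232) outside the left rail. Next I measure the poses.

```bash
cat > h.py <<'E'
import cv2,numpy as np
from scipy.optimize import least_squares
from station import bot
def cam(c):
    k=bot.calibration(c); K=np.array(k["mtx"],float);D=np.array(k["dist_coeffs"],float)
    R=cv2.Rodrigues(np.array(k["rvec"],float))[0];t=np.array(k["tvec"],float).ravel()
    return K,D,R,t
def toworld(c,px,z):
    K,D,R,t=cam(c); u=cv2.undistortPoints(np.array(px,float).reshape(-1,1,2),K,D).reshape(-1,2)
    d=np.c_[u,np.ones(len(u))]@R; o=-R.T@t
    return (o+d*((z-o[2])/d[:,2])[:,None])[:,:2]
def topx(c,P):
    K,D,R,t=cam(c); return cv2.projectPoints(np.array(P,float).reshape(-1,1,3),cv2.Rodrigues(R)[0],t,K,D)[0].reshape(-1,2)
def fitrect(pts,L,W,x0=None,loss='soft_l1'):
    if x0 is None:
        (cx,cy),(w,h),a=cv2.minAreaRect(pts.astype(np.float32)); 
        x0=[cx,cy,np.radians(a)]
    best=None
    for da in(0,np.pi/2):
        def f(p):
            c,s=np.cos(p[2]),np.sin(p[2]); q=(pts-p[:2])@np.array([[c,-s],[s,c]])
            dx=abs(q[:,0])-L/2; dy=abs(q[:,1])-W/2
            return np.where((dx>0)&(dy>0),np.hypot(dx,dy),np.maximum(dx,dy))
        r=least_squares(f,[x0[0],x0[1],x0[2]+da],loss=loss,f_scale=0.001)
        if best is None or r.cost<best.cost: best=r; res=f(r.x)
    return best.x,np.sqrt(np.mean(res**2))
def lanepose(): return np.load("lane.npy")
def inlane(P):
    x,y,a=lanepose(); c,s=np.cos(a),np.sin(a); return (np.atleast_2d(P)-[x,y])@np.array([[c,-s],[s,c]])
def outlane(P):
    x,y,a=lanepose(); c,s=np.cos(a),np.sin(a); return np.atleast_2d(P)@np.array([[c,s],[-s,c]])+[x,y]
E
python3 - <<'E'
from h import *
im=cv2.imread("pics/top0.png"); hsv=cv2.cvtColor(im,cv2.COLOR_BGR2HSV)
K,D,R,t=cam("top"); print("cam pos",-R.T@t)
roi=np.zeros(im.shape[:2],bool); roi[120:250,245:435]=1
print("plate",im[190,340],"table",im[120,350],"rail",im[214,310],"lid",im[170,385])
g=cv2.cvtColor(im,cv2.COLOR_BGR2GRAY)
lid=((g>150)&roi).astype(np.uint8)
n,lab,st,ce=cv2.connectedComponentsWithStats(lid)
for i in range(1,n):
    if st[i,4]>40:
        ys,xs=np.where(lab==i)
        print(i,st[i],np.round(ce[i],1))
        z=.067 if ce[i][0]>370 else (.037 if ce[i][0]<272 else .027)
        w=toworld("top",np.c_[xs,ys],z); (c,s,a)=cv2.minAreaRect(w.astype(np.float32)); print("  ",np.round(c,4),np.round(s,4),round(a,2))
# plate corner bolts
for l in("lane","housing"):
    m=bot.silhouettes("top",l) if False else []
print("corners", np.round(toworld("top",[[259,155],[407,131],[424,214],[271,244]],.012),3))
E
```

```text
cam pos [ 0.38296781 -0.01106495  1.14009382]
plate [90 92 95] table [140 153 163] rail [183 184 191] lid [204 211 213]
1 [ 245  120  166  130 4510] [296.4 192.8]
   [ 0.5233 -0.0031] [0.3652 0.4615] 1.59
5 [317 120  68  20 638] [349.3 127.8]
   [ 0.6784 -0.0681] [0.0549 0.1894] 1.31
24 [413 146   9  20  44] [416.2 157.1]
   [ 0.6016 -0.2477] [0.0526 0.0165] 11.54
25 [296 149  12  12 101] [301.6 154.2]
   [0.6034 0.0682] [0.0315 0.031 ] 1.74
29 [267 159  77  18 371] [305.2 167.5]
   [0.5665 0.057 ] [0.0145 0.218 ] 10.54
30 [ 371  161   36   38 1262] [388.2 179.5]
   [ 0.5329 -0.1703] [0.095  0.0993] 88.8
38 [419 181  10  29  75] [423.3 194.6]
   [ 0.4951 -0.2704] [0.0764 0.0226] 9.75
49 [274 206  78  17 372] [312.7 214.2]
   [0.4358 0.0324] [0.0143 0.218 ] 10.61
59 [410 221  15  18  93] [415.3 228.9]
   [ 0.4059 -0.2435] [0.0272 0.0527] 64.02
60 [287 226  12  12  87] [292.6 230.8]
   [0.3872 0.0871] [0.0295 0.0313] 46.58
corners [[ 0.602  0.191]
 [ 0.682 -0.231]
 [ 0.445 -0.28 ]
 [ 0.35   0.147]]
```

```bash
cat >> h.py <<'E'
def hcontour(im,lo=130):
    """lid outline, sub-pixel via upsampling; search near plate"""
    g=cv2.cvtColor(im,cv2.COLOR_BGR2GRAY)
    return g
def hfit(im,box,thr=150,scale=4):
    x0,y0,x1,y1=box
    g=cv2.cvtColor(im,cv2.COLOR_BGR2GRAY)[y0:y1,x0:x1]
    G=cv2.resize(g,None,fx=scale,fy=scale,interpolation=cv2.INTER_CUBIC)
    n,lab,st,ce=cv2.connectedComponentsWithStats((G>thr).astype(np.uint8))
    i=1+np.argmax(st[1:,4])
    cs,_=cv2.findContours((lab==i).astype(np.uint8),cv2.RETR_EXTERNAL,cv2.CHAIN_APPROX_NONE)
    c=max(cs,key=cv2.contourArea).reshape(-1,2); c=(c+.5)/scale-.5+[x0,y0]
    return c
def house(im,box,thr=150):
    p,r=fitrect(toworld("top",hfit(im,box,thr),.067),.096,.100)
    a=lanepose()[2]; rel=(p[2]-a+np.pi/4)%(np.pi/2)-np.pi/4
    q=inlane(p[:2])[0]; return p,r,q,rel
E
python3 - <<'E'
from h import *
im=cv2.imread("pics/top0.png")
r1,e1=fitrect(toworld("top",hfit(im,(264,155,348,180)),.027),.22,.015)
r2,e2=fitrect(toworld("top",hfit(im,(272,203,356,226)),.027),.22,.015)
print(np.round(r1,4),e1,np.round(r2,4),e2)
y=(r2[:2]-r1[:2]); print("dist",np.hypot(*y)); a=np.arctan2(-y[0],y[1]); print("yaw cross",a,"rails",r1[2]%np.pi,r2[2]%np.pi)
a=(np.median([a,r1[2]%np.pi,r2[2]%np.pi])); 
mid=(r1[:2]+r2[:2])/2; o=mid-.06*np.array([np.cos(a),np.sin(a)])
np.save("lane.npy",[*o,a]); print("lane",o,a)
for th in(130,150,175):
    p,e,q,rel=house(im,(362,152,416,212),th); print("house",np.round(p,4),"rms",round(e,5),"lane xy",np.round(q,4),"rel",round(rel,3))
print("corners lane",np.round(inlane(toworld("top",[[259,155],[407,131],[424,214],[271,244]],.012)),3))
# overlay
def draw(c,im):
    def poly(pts2,z,col):
        w=outlane(pts2); P=topx(c,np.c_[w,np.full(len(w),z)]); return P
    big=cv2.resize(im,None,fx=4,fy=4,interpolation=cv2.INTER_CUBIC)
    def pl(P,col): cv2.polylines(big,[np.int32((P+.5)*4)],True,col,1)
    R=lambda x0,x1,y0,y1:[[x0,y0],[x1,y0],[x1,y1],[x0,y1]]
    pl(poly(R(-.25,.19,-.13,.13),.012,0),(0,255,255))
    pl(poly(R(-.05,.17,.059,.074),.027,0),(0,255,0)); pl(poly(R(-.05,.17,-.074,-.059),.027,0),(0,255,0))
    pl(poly(R(.17,.188,-.058,.058),.037,0),(255,0,255))
    p,e,q,rel=house(cv2.imread("pics/top0.png"),(362,152,416,212)); cc,s=np.cos(p[2]),np.sin(p[2])
    sq=np.array(R(-.048,.048,-.05,.05))@np.array([[cc,s],[-s,cc]])+p[:2]
    for z in(.012,.067): pl(topx(c,np.c_[sq,np.full(4,z)]),(0,0,255))
    return big
b=draw("top",im)[480:1000,1000:1740]; cv2.imwrite("pics/ov_top.png",b)
b=draw("side",cv2.imread("pics/side0.png"))[540:1060,960:1600]; cv2.imwrite("pics/ov_side.png",b)
E
```

```text
[0.5669 0.057  1.7556] 0.0009524293771218452 [0.4364 0.0323 1.7558] 0.0014890553566119593
dist 0.1328591829943536
yaw cross 1.7580532704586338 rails 1.755569069235461 1.7558004658299025
lane [ 0.51265918 -0.01430684] 1.7558004658299025
house [ 0.5331 -0.1703  1.5506] rms 0.00057 lane xy [-0.1571  0.0086] rel -0.205
house [ 0.533  -0.1704  1.5511] rms 0.0009 lane xy [-0.1572  0.0087] rel -0.205
house [ 0.5329 -0.1702  1.5496] rms 0.00141 lane xy [-0.157   0.0088] rel -0.206
corners lane [[ 0.185 -0.126]
 [-0.244 -0.126]
 [-0.249  0.115]
 [ 0.188  0.13 ]]
```

View pics/ov_top.png

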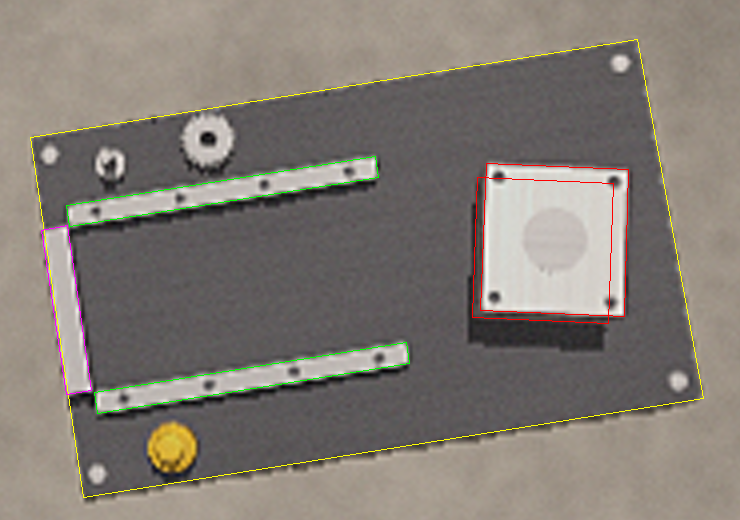

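View pics/ov_side.png

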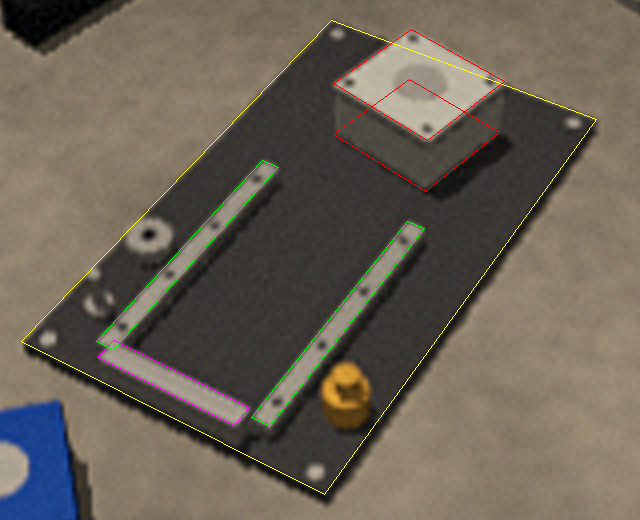

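```bash
cat >> h.py <<'E'
from scipy.spatial.transform import Rotation as Ro
def tool():
    o=bot.get_obs(); w,x,y,z=o["tool_rot"]; return np.array(o["eef_pos"]),Ro.from_quat([x,y,z,w]),o
def lane_axes(kind):
    a=lanepose()[2]; X=np.array([np.cos(a),np.sin(a),0]);Y=np.array([-X[1],X[0],0]);Z=np.array([0,0,-1.])
    tx={"side":-X,"back+":Y,"back-":-Y}[kind]; return Ro.from_matrix(np.c_[tx,np.cross(Z,tx),Z])
def delta(lx,ly,z,kind):
    p,r,o=tool(); T=np.r_[outlane([lx,ly])[0],z]
    d=r.inv().apply(T-p)*100; w=(r.inv()*lane_axes(kind)).as_rotvec()
    print("shift cm",np.round(d,2),"turn",np.round(w,3))
def where():
    p,r,o=tool(); print("t",round(o["t"],2),"lane xy mm",np.round(inlane(p[:2])[0]*1000,1),"z",round(p[2]*1000,1),"F",np.round(o["contact_force"],1),"g",round(o["gripper_width"],3),"q",np.round(o["q"],2).tolist())
    for k in("side","back+","back-"): print(k,np.round((r.inv()*lane_axes(k)).as_rotvec(),3))
E
python3 -c "
from h import *
where(); delta(-.157,.105,.15,'side'); delta(-.157,.105,.022,'side')"
```

```text
t 0.8 lane xy mm [-541.3  318.1] z 231.3 F [ 0.2  0.  -0.2] g 1.001 q [1.0, 0.48, 0.02, 1.56, -0.01, 1.11, -0.08]
side [-0.     0.     0.275]
back+ [-0.     0.     1.846]
back- [-0.    -0.    -1.296]
shift cm [-31.21 -30.94   8.13] turn [-0.     0.     0.275]
shift cm [-31.21 -30.94  20.93] turn [-0.     0.     0.275]
```

```bash
python3 -m creep '[[[-4,-4,0,0,0,0.05,0.5],[-8,-8,0,0,0,0.1,0.5],[-12,-12,1,0,0,0.15,0.5],[-16,-16,2,0,0,0.2,0.5],[-20,-20,4,0,0,0.25,0.5],[-24,-24,6,0,0,0.275,0.5],[-28,-28,8,0,0,0.275,0.5],[-31.2,-30.9,8.1,0,0,0.275,0.5],[-31.2,-30.9,8.1,0,0,0.275,0.5],[-31.2,-30.9,8.1,0,0,0.275,0.5]]]' 40
python3 -c "
from h import *
where(); delta(-.157,.105,.022,'side')"
```

```text
t: 2.05
eef_pos: [0.438, -0.1889, 0.1506]
tool_rot: [0.0, 0.769, -0.639, 0.0]
contact_force: [0.4, -0.4, -0.0]
gripper_width: 0.5
t 2.05 lane xy mm [-157.9  105.5] z 150.6 F [ 0.4 -0.4 -0. ] g 0.5 q [0.38, 0.26, -0.12, 2.09, 0.05, 0.79, -1.15]
side [-0.    -0.001 -0.001]
back+ [-1.00e-03 -0.00e+00  1.57e+00]
back- [ 0.000e+00 -1.000e-03 -1.571e+00]
shift cm [-0.1  -0.04 12.86] turn [-0.    -0.001 -0.001]
```

```bash
python3 -m creep '[[[0,0,4,0,0,0,0.5],[-0.1,0,8,0,0,0,0.5],[-0.1,0,11,0,0,0,0.5],[-0.1,0,12.8,0,0,0,0.5],[-0.1,0,12.8,0,0,0,0.5]]]'
python3 - <<'E'
from h import *
where()
for c,s in(("top",(330,130,450,270)),("side",(290,100,430,220))):
    im,d=bot.read_camera(c); x0,y0,x1,y1=s; cv2.imwrite(f"pics/{c}1.png",im); b=cv2.resize(im[y0:y1,x0:x1],None,fx=4,fy=4,interpolation=cv2.INTER_CUBIC); cv2.imwrite(f"pics/{c}1c.png",b)
E
```

```text
t: 2.68
eef_pos: [0.4366, -0.1886, 0.0214]
tool_rot: [0.001, 0.768, -0.64, -0.001]
contact_force: [-0.6, 0.3, -0.1]
gripper_width: 0.499
t 2.67 lane xy mm [-157.3  106.9] z 21.4 F [-0.6  0.3 -0.1] g 0.499 q [0.36, 0.49, -0.1, 2.17, 0.1, 0.5, -1.21]
side [ 0.002  0.001 -0.003]
back+ [ 0.002 -0.002  1.568]
back- [ 0.002  0.002 -1.574]
```

View pics/top1c.png

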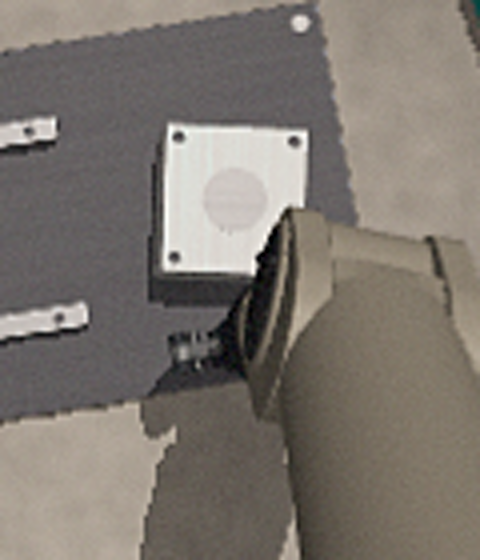

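View pics/side1c.png

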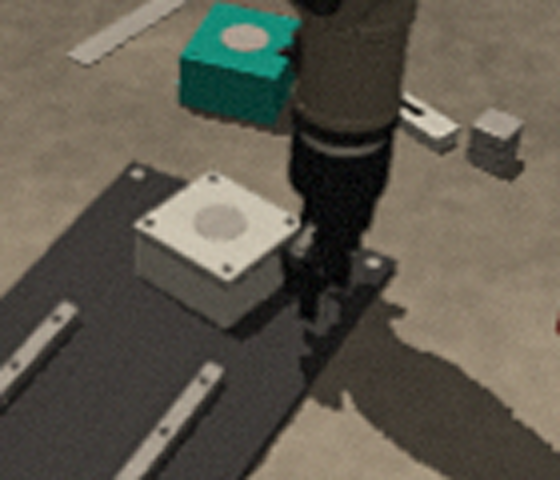

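```bash
python3 -m creep '[[[0,-1.2,0,0,0,0,0.5],[0,-2.2,0,0,0,0,0.5],[0,-2.6,0,0,0,0,0.5],[0,-3,0,0,0,0,0.5],[0,-3.3,0,0,0,0,0.5],[0,-3.6,0,0,0,0,0.5],[0,-3.9,0,0,0,0,0.5],[0,-4.1,0,0,0,0,0.5],[0,-4.1,0,0,0,0,0.5]]]'
cat >> h.py <<'E'
def shots(tag,tb=(330,130,450,270),sb=(290,100,430,220)):
    for c,s in(("top",tb),("side",sb)):
        im,d=bot.read_camera(c); x0,y0,x1,y1=s; cv2.imwrite(f"pics/{c}{tag}.png",im); b=cv2.resize(im[y0:y1,x0:x1],None,fx=4,fy=4,interpolation=cv2.INTER_CUBIC); cv2.imwrite(f"pics/{c}{tag}c.png",b)
E
python3 - <<'E'
from h import *
where(); shots(2)
E
```

```text
t: 3.9
eef_pos: [0.4771, -0.1802, 0.0225]
tool_rot: [0.001, 0.769, -0.639, -0.001]
contact_force: [-4.4, -1.3, 6.2]
gripper_width: 0.502
t 3.9 lane xy mm [-156.5   65.5] z 22.5 F [-4.4 -1.3  6.2] g 0.502 q [0.32, 0.52, -0.1, 2.09, 0.1, 0.54, -1.24]
side [ 0.002 -0.    -0.001]
back+ [ 0.002 -0.002  1.569]
back- [ 0.002  0.002 -1.572]
```

View pics/top2c.png

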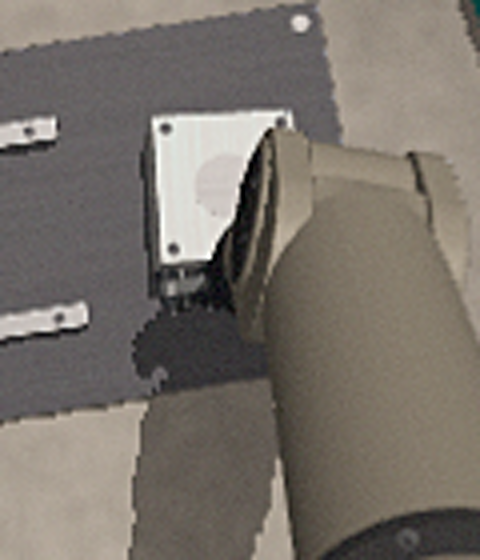

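View pics/side2c.png

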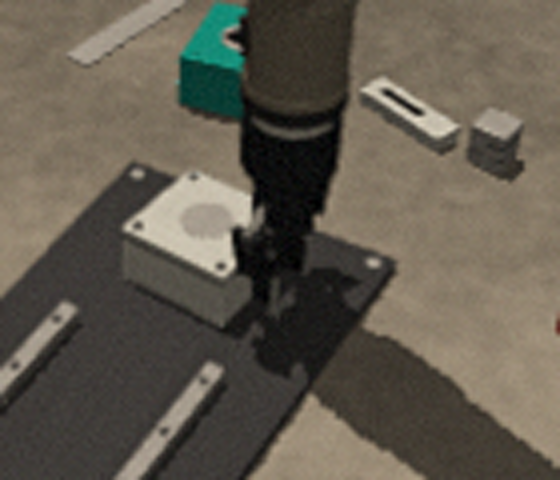

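```bash
cat >> h.py <<'E'
def housepart(im,box,line,thr=140,x0=None):
    """keep contour px left of the line (xa,ya)-(xb,yb) full-image px"""
    c=hfit(im,box,thr); (xa,ya),(xb,yb)=line
    k=c[:,0]<xa+(c[:,1]-ya)*(xb-xa)/(yb-ya)
    w=toworld("top",c[k],.067); l=lanepose(); 
    p,r=fitrect(w,.096,.1,[*outlane(x0)[0],l[2]]); rel=(p[2]-l[2]+np.pi/4)%(np.pi/2)-np.pi/4
    print("house lane mm",np.round(inlane(p[:2])[0]*1000,1),"rel",round(rel,3),"rms mm",round(r*1000,2),k.sum(),len(k))
E
python3 - <<'E'
from h import *
im=cv2.imread("pics/top2.png")
for thr in(130,150): housepart(im,(362,150,416,199),((396,160),(383,196)),thr,[-.157,.004])
E
```

```text
house lane mm [-153.8   -1.9] rel -0.105 rms mm 13.4 399 532
house lane mm [-154.3   -1.4] rel -0.109 rms mm 14.11 403 523
```

```bash
python3 - <<'E'
from h import *
im=cv2.imread("pics/top2.png")
for ln in [((390,158),(376,196)),((386,158),(379,197))]:
  for thr in(130,150): housepart(im,(362,150,416,197),ln,thr,[-.157,.004])
c=hfit(im,(362,150,416,197),140); b=cv2.resize(im[145:205,355:415],None,fx=8,fy=8,interpolation=cv2.INTER_CUBIC)
for p in c: cv2.circle(b,tuple(np.int32((p-[355,145]+.5)*8)),2,(0,0,255),-1)
cv2.imwrite("pics/con2.png",b)
E
```

```text
house lane mm [-154.2   -1.6] rel -0.106 rms mm 0.45 262 532
house lane mm [-154.6   -1.1] rel -0.109 rms mm 0.49 260 523
house lane mm [-154.2   -1.6] rel -0.106 rms mm 0.45 257 532
house lane mm [-154.7   -1.2] rel -0.108 rms mm 0.54 255 523
```

View pics/con2.png

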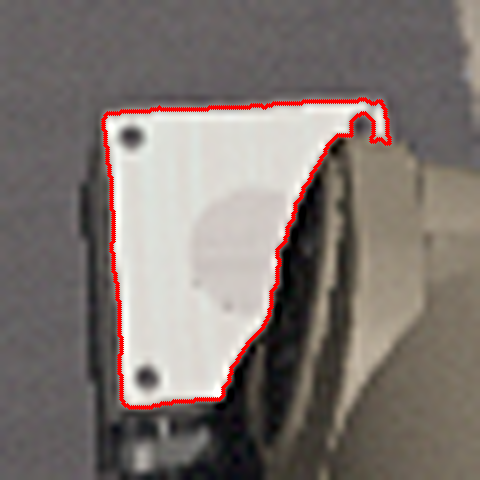

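```bash
python3 -m creep '[[[0,1.5,0,0,0,0,0.5],[0,3,-1,0,0,0,0.5],[0,3.5,-5,0,0,0,0.5],[0,3.5,-9,0,0,-0.1,0.5],[0,3.5,-11,0,0,-0.28,0.5],[0,3.5,-11,0,0,-0.46,0.5],[0,3.5,-11,0,0,-0.64,0.5],[0,3.5,-11,0,0,-0.82,0.5]]]'
python3 -c "
from h import *
where(); delta(-.25,0,.132,'back-'); delta(-.25,0,.022,'back-')"
```

```text
t: 5.0
eef_pos: [0.4427, -0.1864, 0.1328]
tool_rot: [0.0, 0.961, -0.277, 0.0]
contact_force: [0.6, 0.7, -0.1]
gripper_width: 0.497
t 5.0 lane xy mm [-156.3  100.5] z 132.8 F [ 0.6  0.7 -0.1] g 0.497 q [0.53, 0.31, -0.3, 2.09, 0.13, 0.76, -0.42]
side [ 0.    -0.001  0.825]
back+ [-0.000e+00 -1.000e-03  2.396e+00]
back- [ 0.001 -0.    -0.745]
shift cm [13.74  0.07  0.09] turn [ 0.001 -0.    -0.745]
shift cm [13.73  0.07 11.09] turn [ 0.001 -0.    -0.745]
```

```bash
python3 -m creep '[[[3,0,0,0,0,-0.15,0.5],[6,0,0,0,0,-0.3,0.5],[9,0,0,0,0,-0.45,0.5],[12,0,0,0,0,-0.6,0.5],[13.7,0.1,0,0,0,-0.745,0.5],[13.7,0.1,0,0,0,-0.745,0.5],[13.7,0.1,4,0,0,-0.745,0.5],[13.7,0.1,8,0,0,-0.745,0.5],[13.7,0.1,11,0,0,-0.745,0.5],[13.7,0.1,11,0,0,-0.745,0.5]]]'
python3 - <<'E'
from h import *
where(); shots(3)
E
```

```text
t: 6.25
eef_pos: [0.5558, -0.2593, 0.0206]
tool_rot: [-0.001, 0.996, 0.088, -0.003]
contact_force: [-0.4, 0.8, 0.7]
gripper_width: 0.501
t 6.25 lane xy mm [-248.7    2.7] z 20.6 F [-0.4  0.8  0.7] g 0.501 q [0.6, 0.67, -0.36, 1.83, 0.34, 0.72, 0.23]
side [0.002 0.006 1.563]
back+ [0.008 0.004 3.134]
back- [-0.003  0.005 -0.008]
```

View pics/top3c.png

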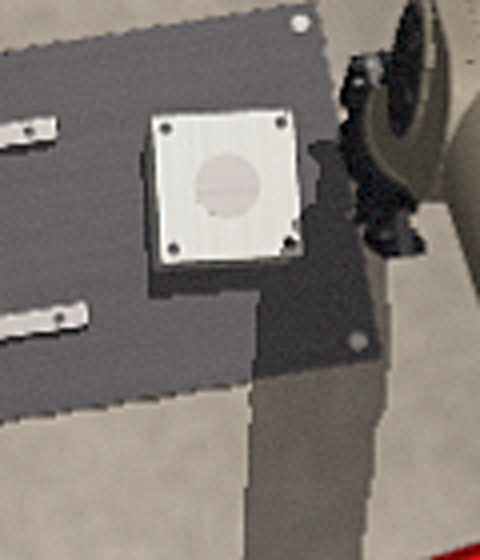

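View pics/side3c.png

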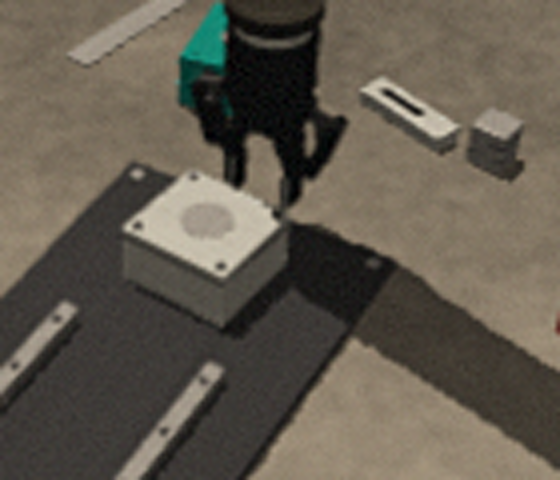

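```bash
python3 - <<'E'
from h import *
im=cv2.imread("pics/top3.png")
for thr in(130,150): housepart(im,(362,150,412,199),((600,160),(600,196)),thr,[-.157,0])
delta(-.22,-.002,.024,'back-')
E
```

```text
house lane mm [-153.7   -1.8] rel -0.111 rms mm 1.91 578 578
house lane mm [-153.7   -1.6] rel -0.108 rms mm 2.12 566 566
shift cm [ 0.18 -3.02 -0.06] turn [ 0.    -0.    -0.007]
```

```bash
python3 -m creep '[[[0.2,-1.5,-0.1,0,0,0,0.5],[0.2,-2.8,-0.1,0,0,0,0.5],[0.2,-3.3,-0.1,0,0,0,0.5],[0.2,-3.8,-0.1,0,0,0,0.5],[0.2,-4.3,-0.1,0,0,0,0.5],[0.2,-4.8,-0.1,0,0,0,0.5],[0.2,-5.3,-0.1,0,0,0,0.5],[0.2,-5.8,-0.1,0,0,0,0.5],[0.2,-6.2,-0.1,0,0,0,0.5],[0.2,-6.2,-0.1,0,0,0,0.5]]]'
python3 - <<'E'
from h import *
where(); shots(4)
E
```

```text
t: 7.6
eef_pos: [0.5496, -0.1982, 0.0233]
tool_rot: [-0.0, 0.996, 0.09, -0.0]
contact_force: [0.5, -1.4, 1.4]
gripper_width: 0.501
t 7.6 lane xy mm [-187.6   -2.5] z 23.3 F [ 0.5 -1.4  1.4] g 0.501 q [0.52, 0.63, -0.37, 1.9, 0.34, 0.68, 0.13]
side [-0.000e+00  1.000e-03  1.565e+00]
back+ [0.000e+00 1.000e-03 3.136e+00]
back- [-0.001  0.    -0.005]
```

View pics/top4c.png

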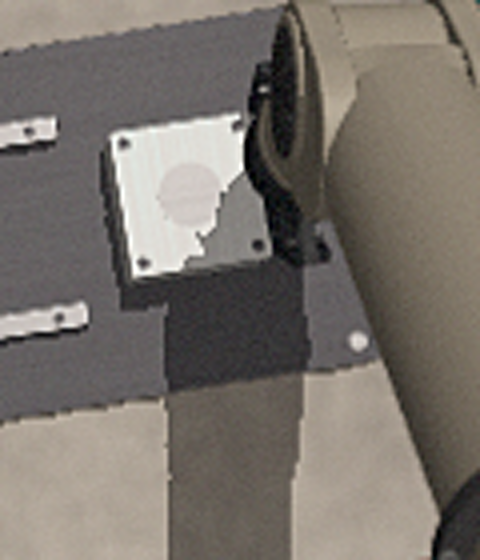

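View pics/side4c.png

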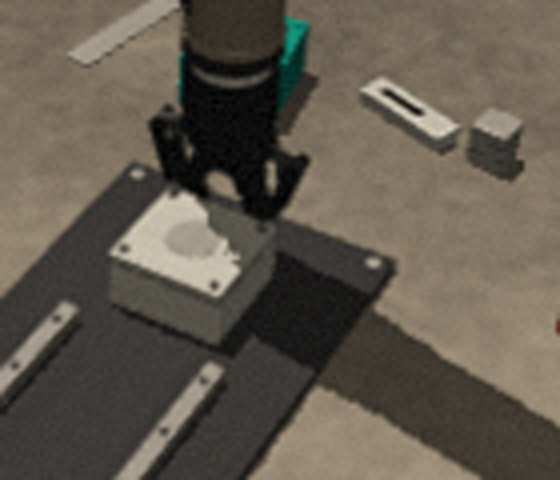

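```bash
cat >> h.py <<'E'
def edgefit(im,q0,rel0,fy=(-.9,.9),sx=(0.0,.9),R=.009,verbose=True):
    """fit lid pose in lane frame from front edge (+x; y fraction range fy) and both side edges (x fraction sx)"""
    g=cv2.GaussianBlur(cv2.cvtColor(im,cv2.COLOR_BGR2GRAY).astype(np.float32),(0,0),.7)
    q=np.array([*q0,rel0],float)
    for it in range(4):
        S=[]
        for u in np.linspace(fy[0],fy[1],40): S.append(((.048,.05*u),(1,0)))
        for u in np.linspace(sx[0],sx[1],25): S+= [((.048*u,.05),(0,1)),((.048*u,-.05),(0,-1))]
        B=np.array([s[0] for s in S]);N=np.array([s[1] for s in S],float)
        c,s=np.cos(q[2]),np.sin(q[2]); M=np.array([[c,s],[-s,c]])
        P=B@M+q[:2]; n=N@M; r=np.linspace(-R,R,61)
        pts=(P[:,None]+n[:,None]*r[None,:,None]).reshape(-1,2); w=outlane(pts)
        px=topx("top",np.c_[w,np.full(len(w),.067)]).astype(np.float32)
        v=cv2.remap(g,px[:,0].reshape(len(S),-1),px[:,1].reshape(len(S),-1),cv2.INTER_CUBIC)
        dv=-np.gradient(v,axis=1); k=dv.argmax(1); ok=dv[np.arange(len(S)),k]>1.0
        T=P+n*r[k][:,None]; 
        def f(p):
            c,s=np.cos(p[2]),np.sin(p[2]); M=np.array([[c,s],[-s,c]])
            b=(T-p[:2])@M.T-B; return (b*N).sum(1)[ok]
        sol=least_squares(f,q,loss='soft_l1',f_scale=.0007); q=sol.x
    e=f(q)
    if verbose: print("house lane mm",np.round(q[:2]*1000,1),"rel",round(q[2],3),"med|res| mm",round(np.median(abs(e))*1000,2),ok.sum(),len(S))
    return q
def ov(im,q,name,box):
    c,s=np.cos(q[2]),np.sin(q[2]); R=np.array([[-.048,-.05],[.048,-.05],[.048,.05],[-.048,.05]])@np.array([[c,s],[-s,c]])+q[:2]
    x0,y0,x1,y1=box; k=5; b=cv2.resize(im[y0:y1,x0:x1],None,fx=k,fy=k,interpolation=cv2.INTER_CUBIC)
    P=topx("top",np.c_[outlane(R),np.full(4,.067)]); cv2.polylines(b,[np.int32((P-[x0,y0]+.5)*k)],True,(0,0,255),1); cv2.imwrite(f"pics/{name}.png",b)
E
python3 - <<'E'
from h import *
edgefit(cv2.imread("pics/top3.png"),(-.154,-.0017),-.1)
im=cv2.imread("pics/top4.png")
q=edgefit(im,(-.127,-.002),0.0); ov(im,q,"ov4",(330,140,440,220))
E
```

```text
house lane mm [-154.2   -1.5] rel -0.109 med|res| mm 0.54 90 90
house lane mm [-128.7    0. ] rel 0.007 med|res| mm 0.69 90 90
```

View pics/ov4.png

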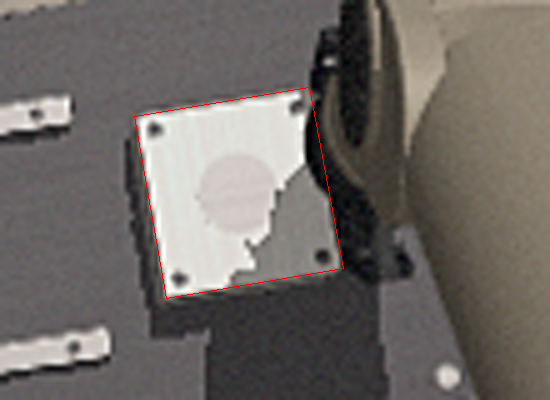

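```bash
python3 -m creep '[[[0,-0.6,0,0,0,-0.005,0.5],[0,-1.3,0,0,0,-0.005,0.5],[0,-2.0,0,0,0,-0.005,0.5],[0,-2.7,0,0,0,-0.005,0.5],[0,-3.4,0,0,0,-0.005,0.5],[0,-4.1,0,0,0,-0.005,0.5],[-0.1,-4.8,0,0,0,-0.005,0.5],[-0.1,-5.5,0,0,0,-0.005,0.5],[-0.1,-6.0,0,0,0,-0.005,0.5],[-0.1,-6.0,0,0,0,-0.005,0.5]]]'
python3 - <<'E'
from h import *
where(); shots(5,(290,120,450,250))
im=cv2.imread("pics/top5.png")
q=edgefit(im,(-.068,-.000),0.0); ov(im,q,"ov5",(290,140,430,240))
E
```

```text
t: 8.95
eef_pos: [0.5378, -0.1389, 0.0233]
tool_rot: [-0.001, 0.996, 0.092, -0.0]
contact_force: [-0.5, 0.7, 1.7]
gripper_width: 0.502
t 8.95 lane xy mm [-127.1   -1.8] z 23.3 F [-0.5  0.7  1.7] g 0.502 q [0.43, 0.59, -0.37, 1.97, 0.35, 0.64, 0.02]
side [-1.000e-03  1.000e-03  1.571e+00]
back+ [-1.000e-03 -2.000e-03 -3.141e+00]
back- [-0.001  0.     0.   ]
house lane mm [-68.4   1.5] rel 0.005 med|res| mm 0.58 90 90
```

View pics/ov5.png

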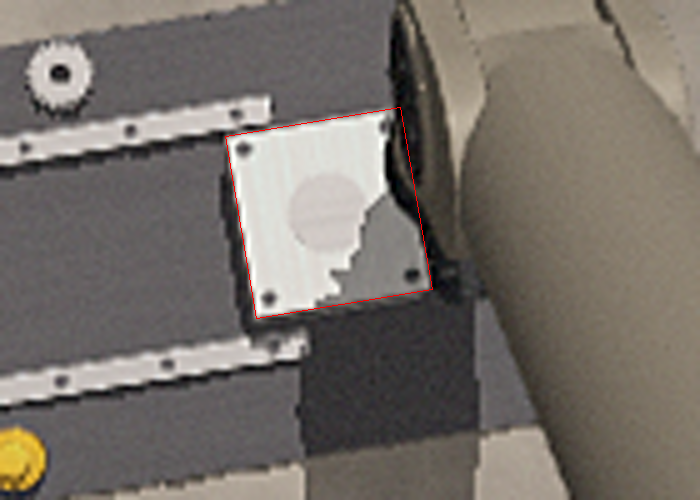

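```bash
python3 -m creep '[[[0,-0.6,0,0,0,0,0.5],[0.05,-1.4,0,0,0,0.005,0.5],[0.05,-2.2,0,0,0,0.005,0.5],[0.1,-3.0,0,0,0,0.005,0.5],[0.1,-3.8,0,0,0,0.005,0.5],[0.15,-4.6,0,0,0,0.005,0.5],[0.15,-5.4,0,0,0,0.005,0.5],[0.2,-6.2,0,0,0,0.005,0.5],[0.2,-6.8,0,0,0,0.005,0.5],[0.2,-6.8,0,0,0,0.005,0.5]]]'
python3 - <<'E'
from h import *
where(); shots(6,(290,120,450,250))
im=cv2.imread("pics/top6.png")
q=edgefit(im,(0.0,.001),0.0,R=.006); ov(im,q,"ov6",(260,140,400,240))
E
```

```text
t: 10.3
eef_pos: [0.5275, -0.0716, 0.0233]
tool_rot: [-0.001, 0.996, 0.09, -0.0]
contact_force: [0.0, 0.4, 0.9]
gripper_width: 0.501
t 10.3 lane xy mm [-59.  -4.] z 23.3 F [0.  0.4 0.9] g 0.501 q [0.31, 0.57, -0.37, 2.02, 0.35, 0.61, -0.11]
side [-1.000e-03  1.000e-03  1.566e+00]
back+ [-0.000e+00  2.000e-03  3.137e+00]
back- [-0.001 -0.    -0.005]
house lane mm [-0.4 -0.2] rel -0.006 med|res| mm 0.43 90 90
```

View pics/ov6.png

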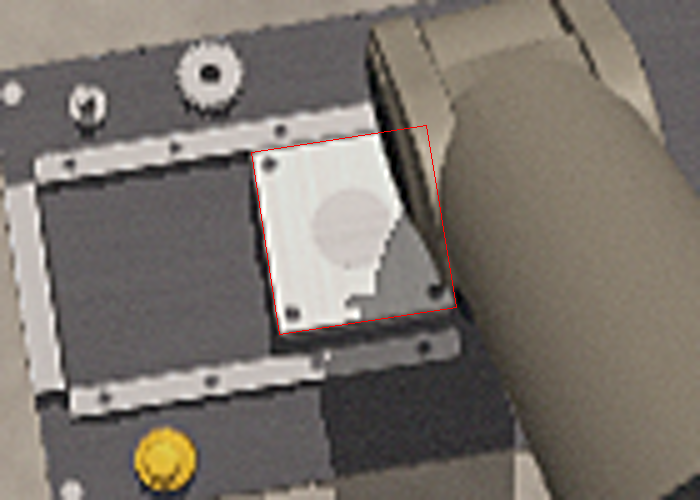

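```bash
python3 -m creep '[[[0,-0.6,0,0,0,0,0.5],[0,-1.4,0,0,0,-0.005,0.5],[0,-2.2,0,0,0,-0.005,0.5],[0,-3.0,0,0,0,-0.005,0.5],[0,-3.8,0,0,0,-0.005,0.5],[0,-4.6,0,0,0,-0.005,0.5],[0,-5.4,0,0,0,-0.005,0.5],[0,-6.2,0,0,0,-0.005,0.5],[0,-6.8,0,0,0,-0.005,0.5],[0,-6.8,0,0,0,-0.005,0.5]]]'
python3 - <<'E'
from h import *
where(); shots(7,(290,120,450,250),(230,140,370,260))
im=cv2.imread("pics/top7.png")
q=edgefit(im,(0.068,.000),0.0,R=.006); ov(im,q,"ov7",(250,140,390,240))
E
```

```text
t: 11.65
eef_pos: [0.5153, -0.0047, 0.0233]
tool_rot: [-0.001, 0.996, 0.093, 0.0]
contact_force: [-1.2, -1.0, 0.1]
gripper_width: 0.5
t 11.65 lane xy mm [ 9.  -4.4] z 23.3 F [-1.2 -1.   0.1] g 0.5 q [0.19, 0.55, -0.37, 2.06, 0.35, 0.59, -0.24]
side [-1.000e-03  1.000e-03  1.571e+00]
back+ [ 0.000e+00 -2.000e-03 -3.141e+00]
back- [-0.001 -0.     0.   ]
house lane mm [67.1 -0. ] rel 0.004 med|res| mm 0.41 90 90
```

View pics/ov7.png

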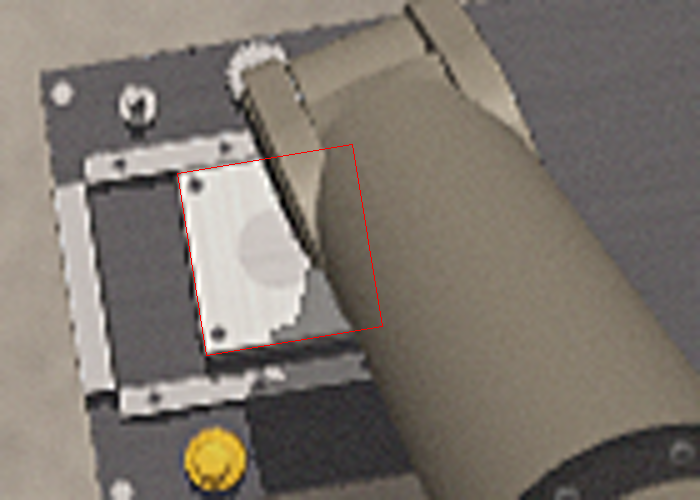

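View pics/side7c.png

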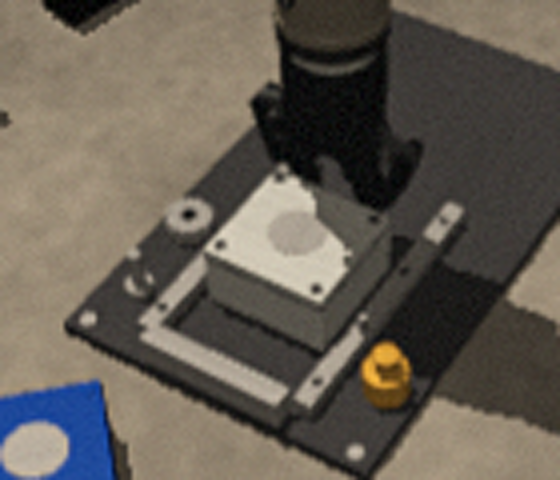

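```bash
python3 -m creep '[[[0,-0.6,0,0,0,0,0.5],[0,-1.3,0,0,0,0,0.5],[0,-2.0,0,0,0,0,0.5],[0,-2.7,0,0,0,0,0.5],[0,-3.3,0,0,0,0,0.5],[0,-3.9,0,0,0,0,0.5],[0,-4.3,0,0,0,0,0.5],[0,-4.6,0,0,0,0,0.5],[0,-4.6,0,0,0,0,0.5]]]'
python3 - <<'E'
from h import *
where(); shots(8,(290,120,450,250),(230,140,370,260))
im=cv2.imread("pics/top8.png")
q=edgefit(im,(0.113,.000),0.0,R=.006,sx=(.4,.9)); ov(im,q,"ov8",(250,140,390,240))
E
```

```text
t: 12.88
eef_pos: [0.507, 0.0398, 0.0233]
tool_rot: [-0.0, 0.996, 0.092, -0.0]
contact_force: [-0.3, -0.4, 0.7]
gripper_width: 0.501
t 12.88 lane xy mm [54.2 -4.4] z 23.3 F [-0.3 -0.4  0.7] g 0.501 q [0.1, 0.54, -0.37, 2.08, 0.35, 0.58, -0.33]
side [-0.    0.    1.57]
back+ [-0.000e+00  1.000e-03  3.141e+00]
back- [-0.001 -0.    -0.001]
house lane mm [112.2  -0.2] rel 0.004 med|res| mm 0.4 90 90
```

View pics/ov8.png

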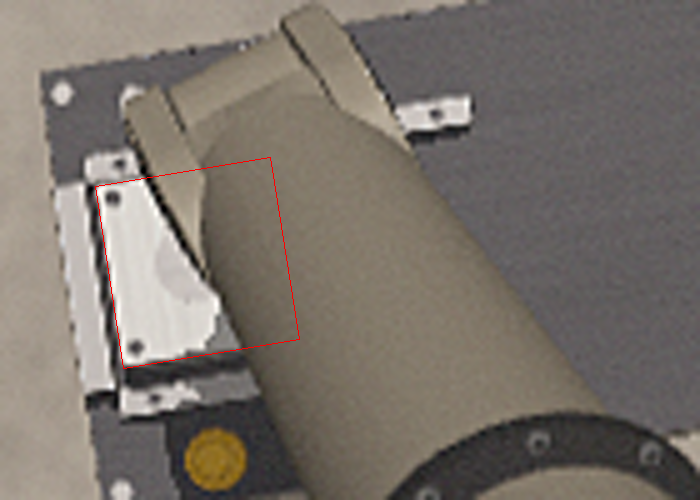

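```bash
python3 -m creep '[[[0,-0.2,0,0,0,0,0.5],[0,-0.4,0,0,0,0,0.5],[0,-0.6,0,0,0,0,0.5],[0,-0.7,0,0,0,0,0.5],[0,-0.7,0,0,0,0,0.5]]]'
python3 -m creep '[[[0,-0.1,0,0,0,0,0.5],[0,-0.1,0,0,0,0,0.5]]]'
python3 -m creep '[[[0,-0.1,0,0,0,0,0.5],[0,-0.1,0,0,0,0,0.5]]]'
python3 - <<'E'
from h import *
where(); shots(9,(290,120,450,250),(230,140,370,260))
im=cv2.imread("pics/top9.png")
q=edgefit(im,(0.121,.000),0.0,R=.004,sx=(.4,.9)); ov(im,q,"ov9",(250,140,390,240))
E
```

```text
t: 13.6
eef_pos: [0.5058, 0.0462, 0.0233]
tool_rot: [-0.0, 0.996, 0.092, 0.0]
contact_force: [0.5, -2.4, 0.3]
gripper_width: 0.501
t: 13.85
eef_pos: [0.5056, 0.0471, 0.0233]
tool_rot: [-0.0, 0.996, 0.092, 0.0]
contact_force: [0.6, -3.3, 0.9]
gripper_width: 0.502
t: 14.1
eef_pos: [0.5054, 0.0481, 0.0233]
tool_rot: [-0.0, 0.996, 0.092, 0.0]
contact_force: [0.4, -3.0, 1.1]
gripper_width: 0.495
t 14.1 lane xy mm [62.7 -4.4] z 23.3 F [ 0.4 -3.   1.1] g 0.495 q [0.08, 0.54, -0.37, 2.08, 0.35, 0.58, -0.35]
side [-0.    0.    1.57]
back+ [-0.     0.     3.141]
back- [-0.    -0.    -0.001]
house lane mm [119.7  -0.2] rel -0.005 med|res| mm 0.64 80 90
```

View pics/ov9.png

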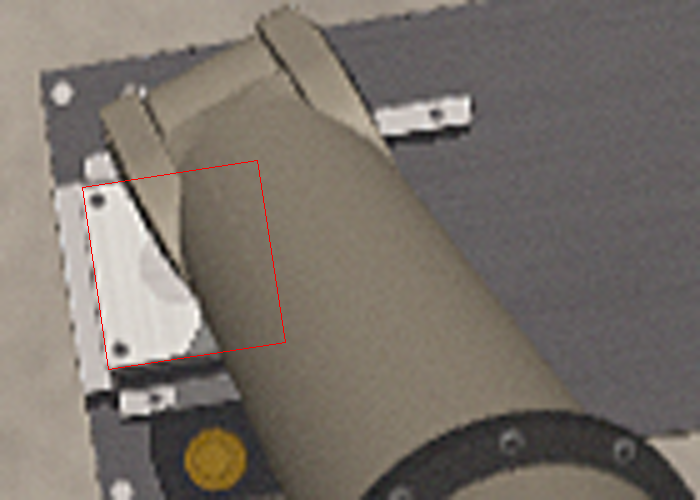

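View pics/side9c.png

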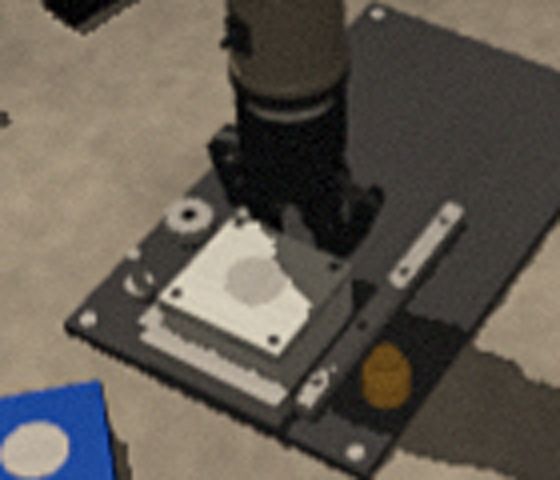

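```bash
python3 -m creep '[[[0,-0.05,0,0,0,0,0.5],[0,-0.05,0,0,0,0,0.5]]]'
python3 -m creep '[[[0,-0.05,0,0,0,0,0.5],[0,-0.05,0,0,0,0,0.5]]]'
python3 -m creep '[[[0,-0.05,0,0,0,0,0.5],[0,-0.05,0,0,0,0,0.5]]]' | grep -v rot
```

```text
t: 14.45
eef_pos: [0.5054, 0.0485, 0.0233]
tool_rot: [0.0, 0.996, 0.092, 0.0]
contact_force: [0.6, -3.7, 1.6]
gripper_width: 0.501
t: 14.7
eef_pos: [0.5053, 0.0487, 0.0233]
tool_rot: [0.0, 0.996, 0.092, -0.0]
contact_force: [0.6, -4.8, 0.9]
gripper_width: 0.502
t: 14.95
eef_pos: [0.5052, 0.0487, 0.0233]
contact_force: [1.0, -6.6, 1.6]
gripper_width: 0.503
```

The TCP has stalled and the force is rising, so the housing is against the stop. I'll back straight off along the lane, then go up.

```bash
python3 -m creep '[[[0,0.4,0,0,0,0,0.5],[0,1.5,0,0,0,0,0.5],[0,3.5,0,0,0,0,0.5],[0,4.5,-2,0,0,0,0.5],[0,5,-6,0,0,0,0.5],[0,6,-11,0,0,0,0.5],[0,11,-15,0,0,0,0.5],[0,17,-18,0,0,0,0.5],[0,23,-18,0,0,0,0.5],[0,27,-18,0,0,0,0.5]]]'
python3 - <<'E'
from h import *
where(); shots(10,(250,130,440,260),(230,120,400,260))
im=cv2.imread("pics/top10.png")
q=edgefit(im,(0.121,.000),0.0,R=.004,sx=(-.9,.9)); ov(im,q,"ov10",(250,140,390,240))
E
```

```text
t: 16.2
eef_pos: [0.5545, -0.2197, 0.2039]
tool_rot: [0.001, 0.996, 0.091, 0.001]
contact_force: [0.1, 0.2, 0.3]
gripper_width: 0.499
t 16.2 lane xy mm [-209.6   -3.4] z 203.9 F [0.1 0.2 0.3] g 0.499 q [0.57, 0.4, -0.39, 1.76, 0.18, 1.01, 0.3]
side [ 0.    -0.002  1.567]
back+ [-2.000e-03 -2.000e-03  3.138e+00]
back- [ 0.001 -0.001 -0.004]
house lane mm [ 1.205e+02 -1.000e-01] rel -0.002 med|res| mm 0.62 85 90
```

View pics/ov10.png

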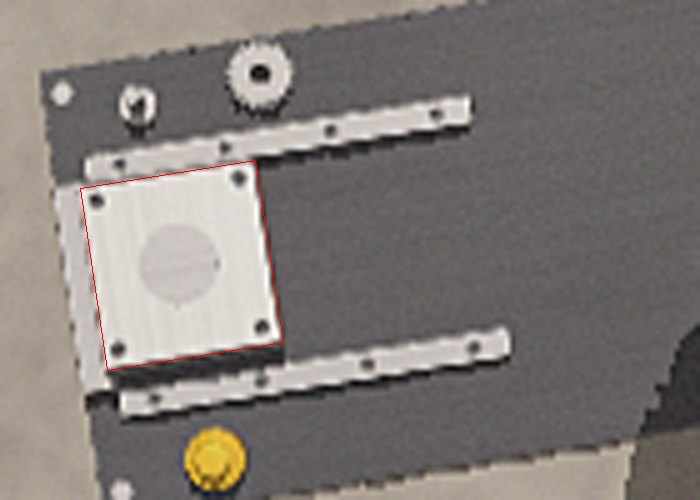

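View pics/side10c.png

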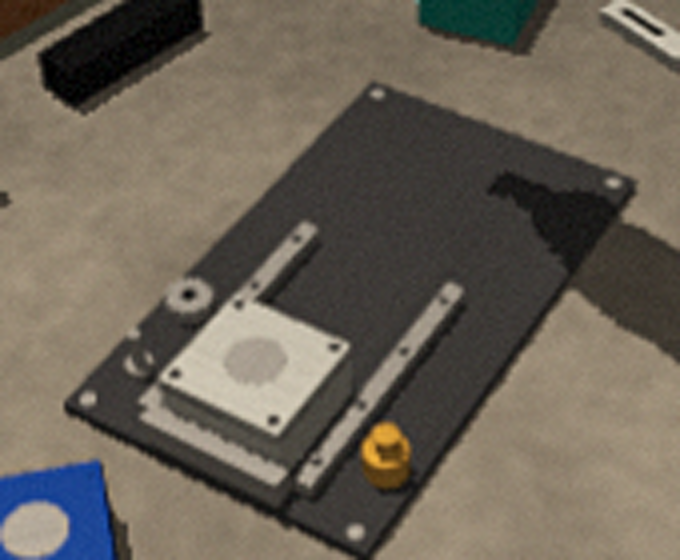

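```bash
python3 -m creep '[[[0,2,0,0,0,0,0.5],[0,2,0,0,0,0,0.5],[0,2,0,0,0,0,0.5],[0,2,0,0,0,0,0.5]]]' | head -1
python3 - <<'E'
from h import *
im,_=bot.read_camera("top"); cv2.imwrite("pics/top11.png",im)
def rear(im,q):
    g=cv2.GaussianBlur(cv2.cvtColor(im,cv2.COLOR_BGR2GRAY).astype(np.float32),(0,0),.7)
    out=[]
    for y in np.linspace(-.04,.04,30):
        r=np.linspace(-.008,.008,81); P=np.c_[q[0]-.048+r,np.full(81,q[1]+y)]
        px=topx("top",np.c_[outlane(P),np.full(81,.067)]).astype(np.float32)
        v=cv2.remap(g,px[:,0].reshape(1,-1),px[:,1].reshape(1,-1),cv2.INTER_CUBIC)[0]; out.append((y,P[np.gradient(v).argmax(),0]))
    o=np.array(out); f=np.polyfit(o[:,0],o[:,1],1); return f[1]+.048,-f[0]
print("seated x, rel from rear edge:",rear(im,(.121,0)))
# stop bar near face check: same rear-edge method on the housing at start
o=bot.get_obs(); print(np.round(o["joint_vel"],3),o["t"])
a=cv2.imread("pics/top0.png")
for l in("weight","pinion","stud"):
    print(l,[np.round(x["xy"],1).tolist() for x in bot.find_in("top",l)][:1])
E
```

```text
t: 16.8
seated x, rel from rear edge: (np.float64(0.12257999999999998), np.float64(-0.0013709677419357354))
[ 0.001  0.001  0.006 -0.    -0.    -0.002 -0.001] 16.85
weight [[293.3, 234.2]]
pinion [[302.2, 152.5]]
stud [[348.6, 184.3]]
```

```bash
python3 -c "
from station import bot
print(bot.hand_in())"
```

```text
the job is handed in; nothing more can be done
None
```

I pushed the housing down the lane until it sat against the stop bar, then backed the arm off and handed the job in at about 17 s of the 70 s allowed. The hand-in gives no verdict.

**What I did:**
- I first nudged the housing's left side with both half-open fingers to centre it and take out about half its turn.
- Then I pushed its back face down the lane with both fingers in short steps, measuring it in the top camera after each one.
- I stopped when the arm stalled with the push force rising to about 7 N, then backed straight off along the lane and went up.

**Last checks:**

| Quantity | Measured | Limit |
|---|---|---|
| Housing x in the lane | 120.5 to 122.6 mm | above 118 mm |
| Housing y in the lane | −0.1 mm | −10 to +10 mm |
| Turn to the lane | about 0.002 rad | below 0.06 rad |

- **x measurement:** the two values come from different edges. The front edge of the lid gave 120.5 mm but stands out poorly against the bright stop bar. The back edge gave 122.6 mm. The stall against the stop agrees with it being seated.
- **Rails and tilt:** both final pictures show a clear gap to each rail, and the housing looks flat. I did not measure its tilt.
- **Bystanders:** the weight and pinion are where they started, within about 2 pixels (5 mm). The last network call for the stud was wrong: it pointed at (349,184) on the bare plate. The final picture shows the stud in its original place. I did not re-measure the bearing, wrench, strap or gauge stack, but the arm never went near them.

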